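# Open the iris of the home projector

### The job

Get the little ceiling projector on the coffee table ready for film night: lift the blue dust cap off its lens and set it down gently, upright, wholly on the cork coaster. Then, without touching the black rings above and below it, turn the slim orange iris ring clockwise (seen from above) until you feel it bear firmly against its springy end stop, leave it resting on the stop and let go; do not force it past that, and leave the other things on the table where they are.

Things in the scene. Friction and masses are not known exactly. Their poses are not given: they have to be found in the camera images.
- projector: White round home projector, 156 mm across, 105 mm high, fixed to the table, lens straight up; origin under its centre. Concentric on top, heights above the table: fixed black flange (part of it), 100 mm across, top at 117 mm; orange iris ring 120 to 132 mm; fixed black front ring 134 to 154 mm; blue cap. Neither body nor flange may be touched.
- front_ring: Fixed black front ring of the lens, 48 mm across, 20 mm high, just above the orange ring; origin at the centre of its underside, 134 mm above the table. Not to be touched. The iris ring's end stop is hidden inside it; where it stands cannot be seen and differs from one projector to the next.
- iris_mid (a point): Centre of the slim orange ring, half-way up its 12 mm. 56 mm across, with two flat ribbed lands, 26 mm wide, 62 mm over their faces, each in a notch 44 mm wide between two wings (6 mm thick, reaching 38 mm from the centre along y). Frame turns with the ring: y runs through the lands, z up. Pinch the lands from above, finger ends at mid height: 7 mm clear of front ring, 9 mm of flange; grip 20 N.
- iris_ring (a joint): Turn of the orange ring, rad; grows clockwise seen from above; starts at 0.1 to 0.4. Even friction of 0.15 N m; stays where left. Between 0.9 and 1.4 it meets the hidden sprung stop; from there resistance climbs 3 N m per rad. It bears firmly at 0.1 N m over the friction (0.04 rad past first touch); 0.4 N m over (0.13 rad) forces it, a fault. Aim for 0.2 over. Friction holds it there.
- cap_grip (a point): Blue dust cap over the front ring: disc 62 mm across with an 8 mm skirt below and a round upright grip on top, 22 mm across, 32 mm high; 44 mm high in all, about 60 g. This point is on the grip's axis, 33 mm above the cap's underside (skirt rim), 21 mm above the disc's top. z up. It lifts straight off; 3 mm play all round the front ring.
- coaster: Round cork coaster, 110 mm across and 6 mm thick, fixed to the table; origin at the centre of its underside.
- candle: Green glass candle jar with lid, 72 mm across, 85 mm high; origin under its centre. A bystander.
- mug: White mug, 80 mm across, 95 mm high; origin under its centre. A bystander.
- remote: Black remote control, 165 x 45 x 18 mm, long along its x axis; origin under its centre. A bystander.
- pen: Blue pen, 140 x 10 x 10 mm, long along its x axis; origin under its centre. A bystander.
- gamepad: White game controller, about 90 x 145 x 42 mm; origin under its centre. A bystander.
- lens_core: The steel core of the lens on which the orange iris ring turns; it does not move and is hidden inside the rings. Origin on the barrel's axis, 112 mm above the table.
- cap: The same blue dust cap; origin at the centre of its underside (skirt rim).
There are look-alikes about, which are no part of the job. What is meant by the cap is not yellow, and is the larger of those in its own colour. Of the things shaped like the coaster, the cork one is meant.

How it is judged:
By the outcome, as a careful person would: the job done as asked, in the order asked, and still so for the second after the job is handed in, with the robot touching nothing.
It also fails if it takes over 72 s, if anything falls off the work surface, if the arm or the gripper's body presses on something with over 40 N, if the wrist force passes 120 N, or if a joint passes its speed limit or range.

### The arm

A 7-joint arm with a two-finger parallel gripper is mounted at the origin on the work surface. World frame = base frame: x ahead of the robot, y to its left, z up, the work surface at z = 0. Lengths are in m, angles in rad, forces in N, time in s.
With the tool pointing down it reaches from about 0.425 to 0.95 m from the base axis. Payload 16.7 kg.
Tool frame: the origin (TCP) lies at the very end of the fingers, on their centre line; the grasp point (between the pads) lies 19 mm behind it; z points along the fingers, y is the line along which they close (so a half turn about z gives the same grasp; the last joint's range is limited). The gripper opens to 94 mm and grips with 3 to 60 N. Pads are 16 mm wide; open, the fingers measure 119 mm over their backs; the gripper's body (75 mm by 177 mm) begins 78 mm behind the grasp point.
Start: joints at [-1.44, 0.426, 0.074, 1.606, -0.034, 1.111, -0.067], TCP at [0.187, 0.649, 0.205] pointing down, gripper open.
Joint ranges: [-2.85, 2.85], [-0.5, 2.14], [-1.23, 1.37], [0.21, 2.46], [-1.02, 4.16], [0.16, 2.05], [-2.73, 2.73]. Speed limits (rad/s): [1.89, 1.89, 2.39, 2.39, 3.01, 3.01, 3.01].

### API

Orientations are given as a unit quaternion [w, x, y, z].
In Python, from workcell import * gives the robot as it stands.
- The arm moves only by the tool drive_tool, never from a script. Its arguments are lists of equal length, an entry for each row: "travel": the shift along the tool's x, y, z in units of 400 mm (1.0 is 400 mm), a list of three; "yaw": the turn about the tool's z in units of 180 degrees (1.0 is 180 degrees). In form: {"travel": [[x, y, z], ...], "yaw": [yaw, ...]}. A call has 1 to 12 rows; each row is the pose to reach, as a shift and turn from the pose commanded when the call began, along the tool's axes at that moment, turning the shorter way round; what a row does not reach only later rows make up. A row lasts 1/10 s, in which the tool goes at most 50 mm and 8.59 degrees, less where a joint would pass 70% of its speed; a pose out of reach is approached as far as the arm can. A call with a number of a shift or a turn outside -1 to 1 is refused whole. A call with a gripper value outside its range is refused whole. "fingers" is the opening, from 0 (shut) to 1 (fully open), set as the call begins (left out, the last holds). The fingers move at their own pace and stop on an object; the grip force is fixed at half the most. Time passes only in rows, so rows that repeat a pose let the fingers close. It gives the time, the measured TCP pose, the force, the opening and the grip force at its end, in the units of the state.
- get_state(): the state, without advancing time (a new reading comes with each control period).
- get_image(name): name is "scene" or "side" or "wrist"; returns a dict with "image" (400x640x3 uint8, red, green, blue), "intrinsics" (3x3 intrinsics, pixels), "cam_to_world" (4x4, takes a point from camera to world coordinates); the wrist camera has in their place "tool_from_camera" (4x4, takes a point from camera to tool coordinates, whose origin is the TCP and whose axes are the flange's). Camera axes: x right, y down, z forward; pixel columns grow to the right and rows downward; lengths in m; the calibration is good to about 2 mm. A picture is of the moment at which its call begins: read the wrist's pose just before it. There is no depth.
- hand_in(): hands the job in; it is judged then, once.
The state is a dict: "time": time; "joints": joint angles; "joint_velocities": joint speeds; "joint_efforts": joint torques, N m; "tool_pos": TCP position; "tcp_rot": TCP orientation; "wrist_force": force on the tool from outside, world axes, zero at the start; "torque": the same for the moment, N m; "opening": finger opening in m; "gripper_force": force on a finger pad.
Only numpy, scipy, OpenCV 4.12 (cv2) and the standard library are available. Lean on these libraries where they do the work, as an engineer would, in place of code of your own. Each camera call takes 0.05 s, during which the arm holds its last target. There are 200 camera calls.

## Working session

There is one attempt and no reset: what is moved stays moved. The work goes in short steps, Python scripts to look and compute and a tool call to move; the robot and the scene stay as the last step left them, time stands still between calls to the robot, and variables do not carry over. Pictures are saved under pics/ and viewed, at most 10 in all, crops included, and the job is handed in when it is done.

Besides the shell and the picture viewer there is one more tool, called after "Request:" as name(argument=value, ...), one argument or row to a line, values as JSON. drive_tool: Moves the arm, as the interface text tells. Its arguments: {"type":"object","properties":{"travel":{"type":"array","items":{"type":"array","items":{"type":"number"}}},"yaw":{"type":"array","items":{"type":"number"}},"fingers":{"type":"number"}},"required":["travel","yaw"]}

```bash
mkdir -p pics; ls
cat > h.py <<'E'
from workcell import *
import numpy as np, cv2
from scipy.spatial.transform import Rotation as R
def Tq(p,q):
    T=np.eye(4);T[:3,:3]=R.from_quat([q[1],q[2],q[3],q[0]]).as_matrix();T[:3,3]=p;return T
def grab(n):
    s=get_state();d=get_image(n)
    d['T']=np.array(d['cam_to_world']) if n!='wrist' else Tq(s['tool_pos'],s['tcp_rot'])@np.array(d['tool_from_camera'])
    return d
def ray(d,u,v):
    r=np.linalg.inv(np.array(d['intrinsics']))@[u,v,1];return d['T'][:3,3],d['T'][:3,:3]@r
def onplane(d,u,v,z):
    o,r=ray(d,u,v);return o+r*(z-o[2])/r[2]
def tri(d1,p1,d2,p2):
    A=np.zeros((3,3));b=np.zeros(3)
    for d,p in((d1,p1),(d2,p2)):
        o,r=ray(d,*p);r=r/np.linalg.norm(r);P=np.eye(3)-np.outer(r,r);A+=P;b+=P@o
    return np.linalg.solve(A,b)
def proj(d,X):
    x=np.linalg.inv(d['T'])@np.append(X,1);k=np.array(d['intrinsics'])@x[:3];return k[:2]/k[2]
def save(d,n): cv2.imwrite('pics/'+n,cv2.cvtColor(d['image'],cv2.COLOR_RGB2BGR))
E
python3 - <<'E'
from h import *
import pickle
np.set_printoptions(precision=3,suppress=True)
s=get_state();print({k:np.round(v,3) for k,v in s.items()})
D={n:grab(n) for n in('scene','side','wrist')}
pickle.dump(D,open('d0.pkl','wb'))
for n in D: print(n,D[n]['T'],np.array(D[n]['intrinsics'])[0]);save(D[n],n+'0.png')
E
```

```text
pics
{'time': np.float64(0.0), 'joints': array([-1.44 ,  0.427,  0.074,  1.607, -0.034,  1.111, -0.067]), 'joint_velocities': array([ 0.001,  0.002, -0.   , -0.001, -0.001,  0.   ,  0.001]), 'joint_efforts': array([ -0.001, -93.584,   3.666, -45.419,  -0.049,   0.021,   0.   ]), 'tool_pos': array([0.187, 0.648, 0.205]), 'tcp_rot': array([-0.   ,  0.14 ,  0.99 , -0.001]), 'wrist_force': array([-0.108, -0.353,  0.522]), 'torque': array([-0.034, -0.003, -0.012]), 'gripper_force': np.float64(0.0), 'opening': np.float64(0.094)}
scene [[ 0.878  0.345 -0.332  0.854]
 [ 0.479 -0.605  0.636 -0.61 ]
 [ 0.019 -0.718 -0.696  0.827]
 [ 0.     0.     0.     1.   ]] [451.334   0.    315.396]
side [[-0.847 -0.259  0.464 -0.016]
 [-0.531  0.429 -0.731  0.918]
 [-0.009 -0.865 -0.501  0.745]
 [ 0.     0.     0.     1.   ]] [433.943   0.    312.859]
wrist [[ 0.276  0.924  0.265  0.11 ]
 [ 0.961 -0.265 -0.077  0.671]
 [-0.001  0.276 -0.961  0.384]
 [ 0.     0.     0.     1.   ]] [319.297   0.    319.988]
```

View pics/scene0.png

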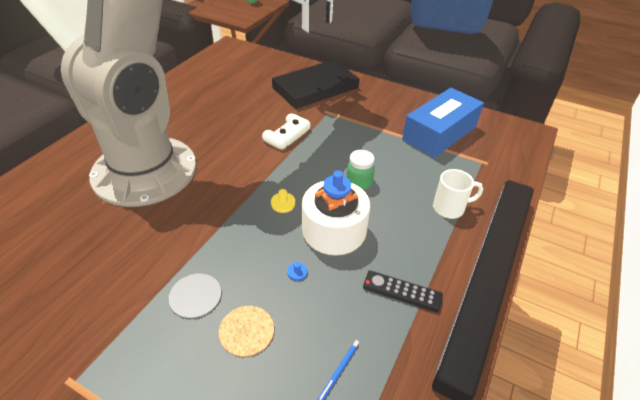

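View pics/side0.png

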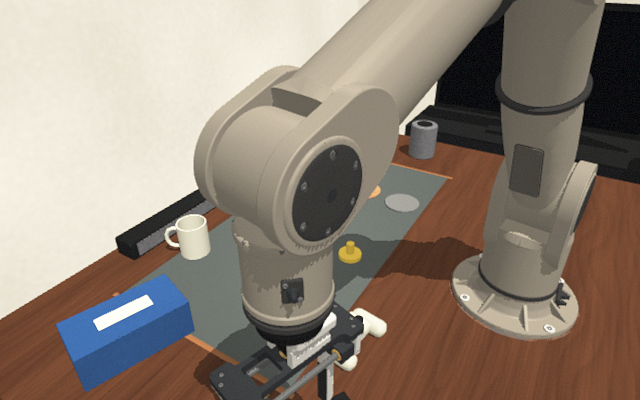

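The scene view shows the projector with its blue cap at (338,184), the cork coaster at (246,331), a small blue decoy cap at (297,271), and the mug, candle, remote and pen. In the side view the arm hides the projector. I'll get rough positions from the scene view.

```bash
cat >> h.py <<'E'
def blobs(d,lo,hi,amin=60):
    hsv=cv2.cvtColor(d['image'],cv2.COLOR_RGB2HSV);m=cv2.inRange(hsv,np.array(lo),np.array(hi))
    n,l,st,c=cv2.connectedComponentsWithStats(m);return [(c[i].round(1).tolist(),st[i].tolist()) for i in range(1,n) if st[i][4]>amin],l
BLUE=((105,150,60),(125,255,255));ORANGE=((3,170,80),(12,255,255));CORK=((12,90,120),(22,200,255))
E
python3 - <<'E'
from h import *
import pickle
np.set_printoptions(precision=3,suppress=True)
d=pickle.load(open('d0.pkl','rb'))['scene']
for c in(BLUE,ORANGE,CORK): print(blobs(d,*c)[0])
print('grip top',onplane(d,338,174,.19),'coaster',onplane(d,246,331,.006),'candle',onplane(d,361,160,.085),'mug',onplane(d,455,180,.095))
for n,p in dict(gp=(287,133),remote=(402,291),pen=(338,371),scap=(297,271),ycap=(283,203)).items(): print(n,onplane(d,*p,.01))
E
```

```text
[([445.2, 110.6], [408, 89, 75, 44, 1296]), ([336.9, 184.2], [324, 171, 27, 26, 452]), ([296.9, 271.2], [288, 262, 19, 18, 261]), ([340.8, 367.5], [322, 346, 34, 54, 220])]
[([331.0, 200.9], [316, 192, 26, 18, 111])]
[([605.5, 11.2], [583, 0, 49, 22, 332]), ([614.5, 30.0], [599, 24, 32, 14, 150]), ([225.8, 31.9], [220, 26, 13, 12, 107]), ([605.7, 44.9], [576, 28, 64, 32, 645]), ([240.1, 35.2], [234, 30, 12, 12, 96]), ([580.7, 59.0], [570, 55, 22, 9, 80]), ([572.0, 253.2], [485, 63, 155, 337, 31214]), ([363.4, 123.6], [325, 111, 77, 26, 211]), ([468.1, 157.1], [446, 150, 42, 15, 122]), ([245.9, 331.2], [219, 307, 55, 50, 1497]), ([80.8, 389.5], [64, 377, 38, 23, 293])]
grip top [0.561 0.052 0.19 ] coaster [ 0.528 -0.269  0.006] candle [0.54  0.24  0.085] mug [0.775 0.273 0.095]
gp [0.261 0.33  0.01 ]
remote [ 0.767 -0.031  0.01 ]
pen [ 0.725 -0.255  0.01 ]
scap [ 0.545 -0.096  0.01 ]
ycap [0.407 0.07  0.01 ]
```

View pics/wrist0.png

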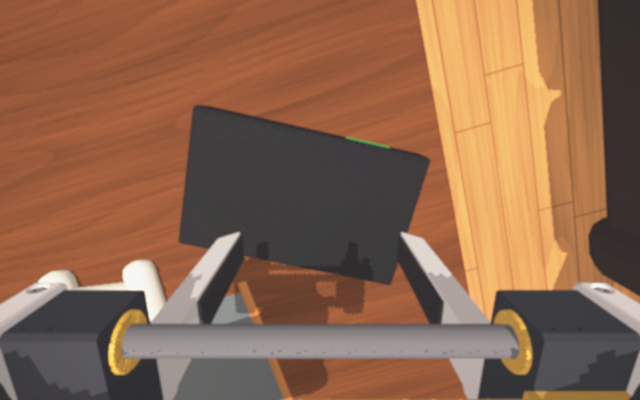

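The wrist view shows only the set-top box at (300,190) with the fingers below it. The projector is at about (0.56, 0.05), so I'll move the wrist camera over it.

Request:
drive_tool(
  travel=[
    [0, 0, -0.12],
    [-0.05, -0.05, -0.24],
    [-0.12, -0.12, -0.36],
    [-0.2, -0.2, -0.39],
    [-0.28, -0.28, -0.39],
    [-0.36, -0.36, -0.39],
    [-0.44, -0.44, -0.39],
    [-0.52, -0.52, -0.39],
    [-0.6, -0.6, -0.39],
    [-0.67, -0.65, -0.39],
    [-0.67, -0.65, -0.39],
  ],
  yaw=[0, 0, 0.02, 0.04, 0.07, 0.1, 0.13, 0.16, 0.19, 0.19, 0.19],
)

```text
time: 1.25
tool_pos: [0.3752, 0.3204, 0.3619]
tcp_rot: [0.0, 0.428, 0.904, 0.0]
wrist_force: [0.2, 1.6, -0.3]
opening: 0.094
gripper_force: 0.0
```

Request:
drive_tool(
  travel=[
    [-0.08, -0.01, 0],
    [-0.16, -0.03, 0],
    [-0.26, -0.04, 0],
    [-0.36, -0.06, 0],
    [-0.46, -0.08, 0],
    [-0.56, -0.1, 0],
    [-0.66, -0.12, 0],
    [-0.76, -0.13, 0],
    [-0.84, -0.14, 0],
    [-0.91, -0.15, 0],
    [-0.91, -0.15, 0],
    [-0.91, -0.15, 0],
  ],
  yaw=[0.02, 0.04, 0.06, 0.08, 0.1, 0.13, 0.16, 0.18, 0.19, 0.19, 0.19, 0.19],
)

```text
time: 2.45
tool_pos: [0.5589, 0.0063, 0.3611]
tcp_rot: [-0.0, 0.673, 0.74, -0.0]
wrist_force: [-0.8, 0.8, -0.4]
opening: 0.0942
gripper_force: 0.0
```

Run:
```python
from h import *
import pickle
np.set_printoptions(precision=3,suppress=True)
s=get_state();print(s['joints'],s['tool_pos'],s['tcp_rot'])
D={n:grab(n) for n in('side','wrist')}
pickle.dump(D,open('d1.pkl','wb'))
for n in D: print(n,blobs(D[n],*BLUE)[0],blobs(D[n],*ORANGE)[0],[b for b in blobs(D[n],*CORK)[0] if b[1][4]>300])
save(D['wrist'],'w1.png');save(D['side'],'s1.png')
```

```text
[-0.755  0.143  0.72   1.688 -0.096  1.347  0.077] [0.559 0.006 0.361] [-0.     0.673  0.74  -0.   ]
side [([342.0, 147.3], [314, 131, 54, 29, 969]), ([304.9, 186.6], [293, 170, 31, 28, 348]), ([336.4, 209.8], [333, 203, 10, 13, 91]), ([125.3, 331.6], [57, 275, 137, 116, 7735])] [([304.7, 199.9], [289, 194, 33, 14, 199])] [([364.1, 189.6], [348, 181, 33, 18, 440]), ([241.3, 366.8], [185, 334, 110, 65, 748])]
wrist [([324.5, 137.0], [298, 109, 54, 55, 2229]), ([305.2, 213.7], [293, 202, 25, 24, 481]), ([394.5, 295.9], [386, 276, 17, 48, 190]), ([382.8, 381.7], [321, 359, 114, 39, 2990])] [] [([289.2, 297.5], [260, 272, 59, 52, 2376]), ([122.9, 342.6], [109, 310, 37, 65, 1094]), ([517.5, 341.9], [495, 310, 38, 65, 1150]), ([248.0, 393.6], [178, 386, 147, 14, 639]), ([576.0, 395.5], [523, 392, 107, 8, 832])]
```

View pics/w1.png

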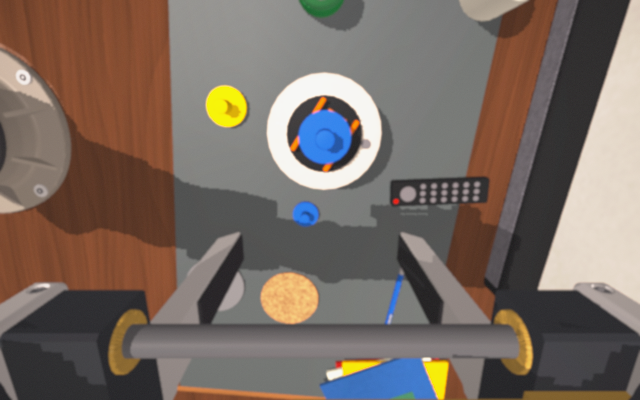

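The wrist view shows the cap at (324,137) on the projector, orange wing tips at about (323,103), (355,127), (295,145) and (327,165), and the cork coaster at (289,298). Next I'll work out the geometry.

Run:
```python
from h import *
import pickle
np.set_printoptions(precision=4,suppress=True)
D=pickle.load(open('d1.pkl','rb'));w=D['wrist'];sc=pickle.load(open('d0.pkl','rb'))['scene'];sd=D['side']
b,l=blobs(w,*BLUE)
m=(l==l[137,324]).astype(np.uint8)
c=max(cv2.findContours(m,0,2)[0],key=cv2.contourArea);(u,v),r=cv2.minEnclosingCircle(c);print('disc',u,v,r,onplane(w,u,v,.158))
hsv=cv2.cvtColor(w['image'],cv2.COLOR_RGB2HSV)
wh=((hsv[...,1]<40)&(hsv[...,2]>180)).astype(np.uint8);wh[:, :255]=0;wh[:,395:]=0;wh[200:]=0;wh[:60]=0
c=max(cv2.findContours(wh,0,2)[0],key=cv2.contourArea);e=cv2.fitEllipse(cv2.convexHull(c));print('body',e,onplane(w,*e[0],.105))
# orange wings
o=cv2.inRange(hsv,np.array((0,150,80)),np.array((14,255,255)));o[:90]=0;o[180:]=0;o[:,:280]=0;o[:,370:]=0
n,_,st,ct=cv2.connectedComponentsWithStats(o)
for i in range(1,n):
  if st[i][4]>5: print('wing',ct[i],st[i][4],onplane(w,*ct[i],.13))
print('tri cap blob scene/wrist',tri(w,(u,v),sc,(336.9,186)),'side/wrist',tri(w,(u,v),sd,(304.9,188)),'scene/side',tri(sc,(336.9,184.2),sd,(304.9,186.6)))
b,l=blobs(w,*CORK);c=max(cv2.findContours((l==l[297,289]).astype(np.uint8),0,2)[0],key=cv2.contourArea);e=cv2.fitEllipse(cv2.convexHull(c));print('coaster',e,onplane(w,*e[0],.006),'tri',tri(w,e[0],sc,(246,331.2)), 'dia',np.linalg.norm(onplane(w,260,297,.006)-onplane(w,319,297,.006)))
print(onplane(sc,246,331.2,.006))
```

```text
disc 324.5 136.3800048828125 27.421152114868164 [0.5597 0.0577 0.158 ]
body ((323.2122497558594, 130.44613647460938), (114.31397247314453, 117.5074462890625), 9.996896743774414) [0.5583 0.0612 0.105 ]
wing [319.7931 103.7586] 58 [0.5505 0.0942 0.13  ]
wing [354.4833 125.7667] 60 [0.5963 0.0722 0.13  ]
wing [294.4048 144.3333] 42 [0.5232 0.0419 0.13  ]
wing [327.0556 167.1111] 36 [0.5675 0.0169 0.13  ]
tri cap blob scene/wrist [0.5593 0.0569 0.1502] side/wrist [0.5581 0.0565 0.1562] scene/side [0.5592 0.0528 0.1588]
coaster ((289.1717834472656, 297.5602722167969), (51.63551330566406, 58.257545471191406), 95.57669830322266) [ 0.5265 -0.2611  0.006 ] tri [ 0.5259 -0.2661 -0.0016] dia 0.11233432716576705
[ 0.5287 -0.2694  0.006 ]
```

View pics/s1.png

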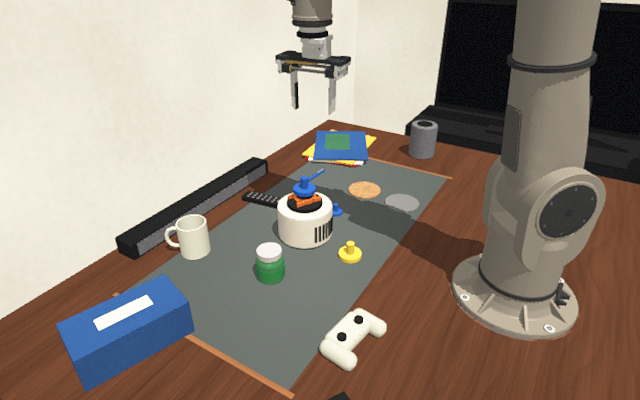

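The side view shows the arm clear and the cap at (304,187) on the projector. The axis estimates agree to about 2 mm: projector (0.559, 0.058), cap disc height about 0.157, coaster (0.527, -0.265). I'll move above the cap for a closer look.

Request:
drive_tool(
  travel=[
    [0.06, 0.006, 0.1],
    [0.12, 0.012, 0.2],
    [0.128, 0.012, 0.228],
    [0.128, 0.012, 0.228],
    [0.128, 0.012, 0.228],
  ],
  yaw=[0, 0, 0, 0, 0],
  fingers=0.7,
)

```text
time: 3.05
tool_pos: [0.5591, 0.0573, 0.2714]
tcp_rot: [0.0, 0.672, 0.74, 0.0]
wrist_force: [0.6, -0.4, 0.7]
opening: 0.066
gripper_force: 0.0
```

Run:
```python
from h import *
import pickle
np.set_printoptions(precision=4,suppress=True)
s=get_state();print(s['tool_pos'],s['tcp_rot'])
w=grab('wrist');pickle.dump((s,w),open('d2.pkl','wb'));save(w,'w2.png')
b,l=blobs(w,*BLUE);print(b)
```

```text
[0.5591 0.0573 0.2714] [0.0003 0.6722 0.7403 0.0004]
[([319.6, 197.5], [288, 166, 66, 63, 3278]), ([299.3, 262.9], [285, 250, 29, 27, 625]), ([395.4, 369.9], [389, 359, 13, 31, 104])]
```

View pics/w2.png

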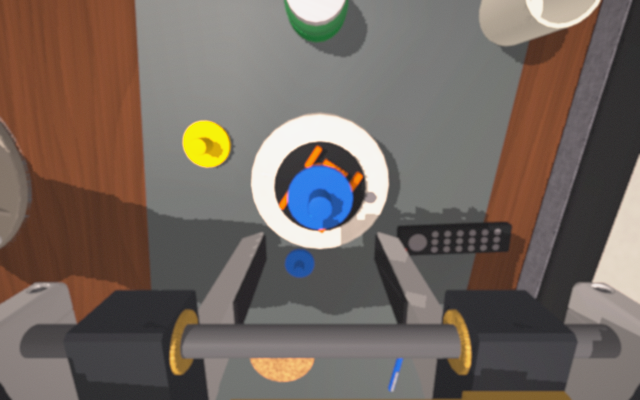

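The closer view shows the disc centred near (320,197) and the grip's top near (319,208).

Run:
```python
from h import *
import pickle
np.set_printoptions(precision=4,suppress=True)
s,w=pickle.load(open('d2.pkl','rb'));w1=pickle.load(open('d1.pkl','rb'))['wrist']
b,l=blobs(w,*BLUE);c=max(cv2.findContours((l==l[190,320]).astype(np.uint8),0,2)[0],key=cv2.contourArea)
(u,v),r=cv2.minEnclosingCircle(c);e=cv2.fitEllipse(cv2.convexHull(c));print(u,v,r,e,onplane(w,*e[0],.158),onplane(w,319.3,208,.19))
print('tri two wrist',tri(w,e[0],w1,(324.5,136.4)))
hsv=cv2.cvtColor(w['image'],cv2.COLOR_RGB2HSV)
wh=((hsv[...,1]<40)&(hsv[...,2]>180)).astype(np.uint8);wh[:, :245]=0;wh[:,395:]=0;wh[250:]=0;wh[:100]=0
c=max(cv2.findContours(wh,0,2)[0],key=cv2.contourArea);e=cv2.fitEllipse(cv2.convexHull(c));print('body',e,onplane(w,*e[0],.105))
```

```text
319.7452392578125 197.4914093017578 33.43943786621094 ((319.52239990234375, 197.45571899414062), (63.09209442138672, 67.21068572998047), 97.0457534790039) [0.5595 0.058  0.158 ] [0.5594 0.0574 0.19  ]
tri two wrist [0.5596 0.0576 0.1567]
body ((318.80804443359375, 180.6426544189453), (134.50184631347656, 136.96717834472656), 100.61783599853516) [0.5582 0.0626 0.105 ]
```

Request:
drive_tool(
  travel=[
    [0.002, 0.001, 0.09],
    [0.002, 0.001, 0.18],
    [0.002, 0.001, 0.24],
    [0.002, 0.001, 0.27],
    [0.002, 0.001, 0.27],
    [0.002, 0.001, 0.27],
  ],
  yaw=[0, 0, 0, 0, 0, 0],
)

```text
time: 3.7
tool_pos: [0.56, 0.0581, 0.1637]
tcp_rot: [0.0, 0.673, 0.74, 0.001]
wrist_force: [0.8, 0.2, 0.7]
opening: 0.0657
gripper_force: 0.0
```

Request:
drive_tool(
  travel=[
    [0, 0, 0],
    [0, 0, 0],
    [0, 0, 0],
    [0, 0, 0],
    [0, 0, 0],
    [0, 0, 0],
  ],
  yaw=[0, 0, 0, 0, 0, 0],
  fingers=0.1,
)

```text
time: 4.3
tool_pos: [0.5591, 0.0583, 0.1623]
tcp_rot: [-0.0, 0.672, 0.74, -0.0]
wrist_force: [0.8, 0.2, 1.8]
opening: 0.0217
gripper_force: 30.4
```

Request:
drive_tool(
  travel=[
    [0, 0, -0.02],
    [0, 0, -0.05],
    [0, 0, -0.1],
    [0, 0, -0.18],
    [0, 0, -0.25],
    [0, 0, -0.25],
    [0, 0, -0.25],
  ],
  yaw=[0, 0, 0, 0, 0, 0, 0],
)

```text
time: 5.0
tool_pos: [0.5593, 0.0584, 0.2632]
tcp_rot: [0.0, 0.672, 0.74, 0.001]
wrist_force: [-0.4, -0.2, -0.6]
opening: 0.0215
gripper_force: 30.0
```

Request:
drive_tool(
  travel=[
    [-0.06, -0.01, 0],
    [-0.15, -0.03, 0],
    [-0.25, -0.05, 0],
    [-0.35, -0.07, 0],
    [-0.45, -0.09, 0],
    [-0.55, -0.11, 0],
    [-0.65, -0.13, 0],
    [-0.73, -0.145, 0],
    [-0.78, -0.155, 0],
    [-0.798, -0.157, 0],
    [-0.798, -0.157, 0],
    [-0.798, -0.157, 0],
  ],
  yaw=[0, 0, 0, 0, 0, 0, 0, 0, 0, 0, 0, 0],
)

```text
time: 6.2
tool_pos: [0.5274, -0.2641, 0.2618]
tcp_rot: [-0.0, 0.672, 0.741, -0.0]
wrist_force: [-0.2, -0.5, -1.0]
opening: 0.0215
gripper_force: 30.0
```

Request:
drive_tool(
  travel=[
    [0, 0, 0.06],
    [0, 0, 0.15],
    [0, 0, 0.25],
    [0, 0, 0.35],
    [0, 0, 0.43],
    [0, 0, 0.49],
    [0, 0, 0.52],
    [0, 0, 0.54],
    [0, 0, 0.54],
    [0, 0, 0.54],
  ],
  yaw=[0, 0, 0, 0, 0, 0, 0, 0, 0, 0],
)

```text
time: 7.2
tool_pos: [0.5279, -0.2655, 0.0472]
tcp_rot: [0.001, 0.672, 0.74, 0.0]
wrist_force: [0.4, 0.1, -0.2]
opening: 0.0212
gripper_force: 30.0
```

Run:
```python
from h import *
s=get_state();print(s['tool_pos'],s['joints'])
d=grab('scene');save(d,'sc3.png')
a=d['image'][140:400,170:430];cv2.imwrite('pics/c3.png',cv2.cvtColor(cv2.resize(a,None,fx=2,fy=2),cv2.COLOR_RGB2BGR))
```

```text
[ 0.52785457 -0.26545085  0.04724336] [-0.13242191  0.56422042  0.64688034  1.95460791 -0.47781604  0.77727431
  0.88526924]
```

View pics/c3.png

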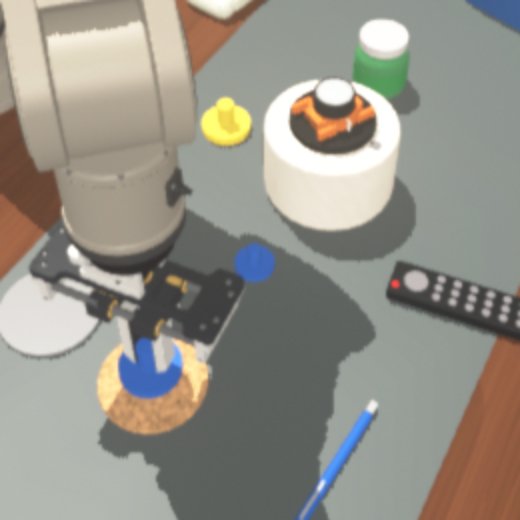

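The crop shows the cap held upright over the cork coaster at (150,370), and the iris ring exposed on the projector. Now I'll lower slowly.

Request:
drive_tool(
  travel=[
    [0, 0, 0.02],
    [0, 0, 0.04],
    [0, 0, 0.05],
    [0, 0, 0.055],
    [0, 0, 0.058],
    [0, 0, 0.06],
    [0, 0, 0.06],
  ],
  yaw=[0, 0, 0, 0, 0, 0, 0],
)

```text
time: 7.95
tool_pos: [0.5272, -0.2655, 0.0224]
tcp_rot: [0.0, 0.672, 0.74, 0.0]
wrist_force: [0.8, 0.5, -1.1]
opening: 0.0216
gripper_force: 30.0
```

Request:
drive_tool(
  travel=[
    [0, 0, 0.002],
    [0, 0, 0.003],
    [0, 0, 0.004],
    [0, 0, 0.004],
  ],
  yaw=[0, 0, 0, 0],
)

```text
time: 8.35
tool_pos: [0.5274, -0.2656, 0.0222]
tcp_rot: [0.0, 0.672, 0.74, 0.001]
wrist_force: [-9.0, 5.3, 29.5]
opening: 0.0216
gripper_force: 30.0
```

Request:
drive_tool(
  travel=[
    [0, 0, -0.002],
    [0, 0, -0.003],
  ],
  yaw=[0, 0],
)

```text
time: 8.55
tool_pos: [0.5274, -0.2656, 0.0223]
tcp_rot: [0.0, 0.672, 0.74, 0.0]
wrist_force: [-0.9, 0.4, 1.1]
opening: 0.0212
gripper_force: 30.0
```

Request:
drive_tool(
  travel=[
    [0, 0, 0],
    [0, 0, 0],
    [0, 0, 0],
    [0, 0, 0],
  ],
  yaw=[0, 0, 0, 0],
  fingers=0.7,
)

```text
time: 8.95
tool_pos: [0.5272, -0.2654, 0.0218]
tcp_rot: [-0.0, 0.672, 0.74, -0.0]
wrist_force: [-0.5, -0.5, -0.4]
opening: 0.0497
gripper_force: 0.0
```

Request:
drive_tool(
  travel=[
    [0, 0, -0.06],
    [0, 0, -0.16],
    [0, 0, -0.26],
    [0, 0, -0.36],
    [0, 0, -0.46],
    [0, 0, -0.56],
    [0, 0, -0.66],
    [0, 0, -0.7],
    [0, 0, -0.7],
  ],
  yaw=[0, 0, 0, 0, 0, 0, 0, 0, 0],
  fingers=0.9,
)

```text
time: 9.85
tool_pos: [0.5281, -0.266, 0.3043]
tcp_rot: [0.002, 0.672, 0.74, 0.001]
wrist_force: [-0.5, -0.1, -0.4]
opening: 0.0844
gripper_force: 0.0
```

Request:
drive_tool(
  travel=[
    [0.06, 0.02, 0],
    [0.15, 0.05, 0],
    [0.25, 0.08, 0],
    [0.35, 0.11, 0],
    [0.45, 0.14, 0.01],
    [0.55, 0.18, 0.02],
    [0.65, 0.21, 0.03],
    [0.72, 0.23, 0.037],
    [0.745, 0.24, 0.037],
    [0.745, 0.24, 0.037],
    [0.745, 0.24, 0.037],
    [0.745, 0.24, 0.037],
  ],
  yaw=[-0.02, -0.05, -0.09, -0.13, -0.17, -0.21, -0.25, -0.29, -0.317, -0.317, -0.317, -0.317],
)

```text
time: 11.05
tool_pos: [0.5939, 0.039, 0.2868]
tcp_rot: [-0.0, 0.239, 0.971, -0.0]
wrist_force: [0.3, -0.5, 1.0]
opening: 0.0844
gripper_force: 0.0
```

Run:
```python
from h import *
import pickle
np.set_printoptions(precision=4,suppress=True)
s=get_state();print(s['tool_pos'],s['tcp_rot'],s['joints'])
w=grab('wrist');pickle.dump((s,w),open('d4.pkl','wb'))
sc=grab('scene');pickle.dump(sc,open('d4s.pkl','wb'))
print(proj(w,[.5593,.058,.126]))
b,l=blobs(sc,*BLUE);print([x for x in b if 200<x[0][0]<300])
hsv=cv2.cvtColor(w['image'],cv2.COLOR_RGB2HSV)
o=cv2.inRange(hsv,np.array((0,150,80)),np.array((14,255,255)))
n,_,st,ct=cv2.connectedComponentsWithStats(o)
print([(ct[i],st[i]) for i in range(1,n) if st[i][4]>40])
u,v=map(int,proj(w,[.5593,.058,.126]))
a=w['image'][max(v-75,0):v+75,u-100:u+100];print(max(v-75,0),u-100)
cv2.imwrite('pics/c4.png',cv2.cvtColor(cv2.resize(a,None,fx=4,fy=4,interpolation=cv2.INTER_CUBIC),cv2.COLOR_RGB2BGR))
```

```text
[0.5939 0.039  0.2868] [-0.0001  0.239   0.971  -0.0002] [-0.6153  0.2522  0.5419  1.7155 -0.1375  1.2123  1.0492]
[319.934 149.371]
[([296.9, 271.2], [288, 263, 19, 17, 259]), ([248.4, 328.8], [234, 316, 27, 28, 427])]
[(array([37.4867, 40.0238]), array([   0,    0,  130,  104, 6337], dtype=int32)), (array([319.5558, 148.5558]), array([ 281,  122,   77,   57, 1049], dtype=int32)), (array([618.2244, 203.0518]), array([ 586,  168,   54,   68, 2433], dtype=int32)), (array([483.4595, 262.2047]), array([ 434,  237,  115,   56, 3053], dtype=int32)), (array([  5.4926, 288.6111]), array([  0, 273,  18,  29, 270], dtype=int32)), (array([388.2759, 303.4858]), array([ 359,  278,   54,   45, 1334], dtype=int32)), (array([318.3659, 317.561 ]), array([312, 314,  14,   8,  41], dtype=int32)), (array([238.6832, 379.5121]), array([ 189,  360,  109,   40, 3343], dtype=int32))]
74 219
```

View pics/c4.png

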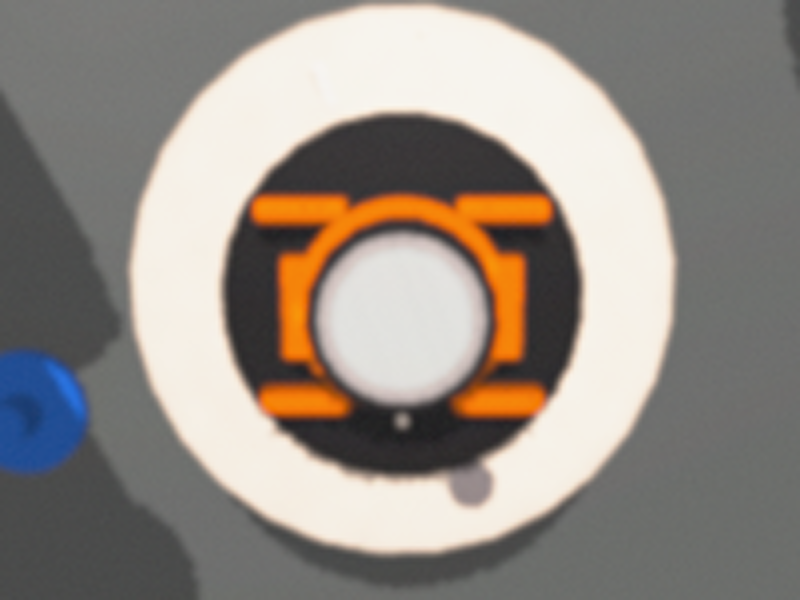

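The crop shows the ring square to the tool: lands at crop x 278–308 and 495–525, wings at y≈210 and y≈400, and the front ring centred at about (402,320).

Run:
```python
from h import *
import pickle
np.set_printoptions(precision=4,suppress=True)
s,w=pickle.load(open('d4.pkl','rb'));sc=pickle.load(open('d4s.pkl','rb'))
T=Tq(s['tool_pos'],s['tcp_rot']);Ti=np.linalg.inv(T)
f=lambda x,y:((x+.5)/4-.5+219,(y+.5)/4-.5+74)
tc=lambda x,y,z:(Ti@np.append(onplane(w,*f(x,y),z),1))[:2]*1e3
for n,p in dict(LT=(278,251,.132),LB=(278,362,.132),RT=(525,251,.132),RB=(525,362,.132),w1=(250,210,.132),w2=(552,208,.132),w3=(258,400,.132),w4=(548,400,.132),fr=(402,320,.154)).items(): print(n,tc(*p))
hsv=cv2.cvtColor(w['image'],cv2.COLOR_RGB2HSV)
def circ(m,z):
    c=max(cv2.findContours(m.astype(np.uint8),0,2)[0],key=cv2.contourArea);e=cv2.fitEllipse(cv2.convexHull(c));print(e,(Ti@np.append(onplane(w,*e[0],z),1))[:2]*1e3,onplane(w,*e[0],z))
wh=((hsv[...,1]<40)&(hsv[...,2]>170));M=np.zeros_like(wh);M[70:225,240:400]=1
circ(wh&M,.105)
M[:]=0;M[128:180,294:344]=1;circ(wh&M,.154)
print('cap on coaster: height check',onplane(sc,248.4,328.8,.02))
```

```text
LT [ 53.4096 -31.8334]
LB [ 24.6996 -32.5974]
RT [53.4665 31.6043]
RB [24.7577 32.3709]
w1 [ 63.6686 -38.6895]
w2 [64.2338 38.1887]
w3 [ 14.5453 -38.1718]
w4 [14.614 38.742]
fr [38.6842  0.0619]
((319.1064453125, 142.6473846435547), (136.39149475097656, 136.67869567871094), 23.84823226928711) [44.3865 -0.0619] [0.5545 0.0595 0.105 ]
((318.938720703125, 153.1373291015625), (40.92232894897461, 41.12274169921875), 169.2995147705078) [39.1578 -0.1195] [0.5591 0.057  0.154 ]
cap on coaster: height check [ 0.5354 -0.2686  0.02  ]
```

Request:
drive_tool(
  travel=[
    [0.06, 0, 0],
    [0.098, 0, 0.06],
    [0.098, 0, 0.15],
    [0.098, 0, 0.25],
    [0.098, 0, 0.33],
    [0.098, 0, 0.38],
    [0.098, 0, 0.402],
    [0.098, 0, 0.402],
    [0.098, 0, 0.402],
  ],
  yaw=[0, 0, 0, 0, 0, 0, 0, 0, 0],
  fingers=0.84,
)

```text
time: 12.05
tool_pos: [0.56, 0.0582, 0.1273]
tcp_rot: [0.0, 0.237, 0.971, 0.0]
wrist_force: [0.0, -0.3, 1.7]
opening: 0.0791
gripper_force: 0.0
```

Request:
drive_tool(
  travel=[
    [0, 0, 0],
    [0, 0, 0],
    [0, 0, 0],
    [0, 0, 0],
  ],
  yaw=[0, 0, 0, 0],
  fingers=0.5,
)

```text
time: 12.45
tool_pos: [0.5588, 0.0564, 0.1269]
tcp_rot: [-0.0, 0.238, 0.971, -0.001]
wrist_force: [-5.7, -10.2, 8.1]
opening: 0.0612
gripper_force: 30.0
```

```bash
cat > st.py <<'E'
from h import *
np.set_printoptions(precision=4,suppress=True)
s=get_state();q=s['tcp_rot'];T=Tq(s['tool_pos'],q)
y=T[:3,1];F=np.array(s['wrist_force']);print('t',s['time'],'pos',np.array(s['tool_pos']),'yaw',np.arctan2(y[1],y[0]),'F tool',T[:3,:3].T@F,'tq',np.array(s['torque']),'op',s['opening'],s['gripper_force'],'j7',s['joints'][6])
E
python3 st.py
```

```text
t 12.45 pos [0.5588 0.0564 0.1269] yaw 1.090588427213236 F tool [  0.3451 -11.6986  -8.0482] tq [-2.8611  1.5982  0.0568] op 0.061173198030662616 29.996558725833893 j7 1.0793850703972847
```

Request:
drive_tool(
  travel=[
    [0, -0.001, 0],
    [0, -0.001, 0],
    [0, -0.001, 0],
    [0, -0.001, 0],
    [0, -0.001, 0],
    [0, -0.001, 0],
    [0, -0.001, 0],
    [0, -0.001, 0],
  ],
  yaw=[0, 0.01, 0.02, 0.03, 0.04, 0.05, 0.06, 0.06],
)

```text
time: 13.25
tool_pos: [0.5588, 0.0564, 0.1269]
tcp_rot: [-0.0, 0.329, 0.944, -0.001]
wrist_force: [-4.5, -8.7, 7.0]
opening: 0.061
gripper_force: 30.0
```

```bash
python3 st.py
```

```text
t 13.25 pos [0.5588 0.0564 0.1269] yaw 0.9011387009232186 F tool [-1.8874 -9.6629 -6.9587] tq [-2.3497  1.3502 -0.1248] op 0.06104720759309915 30.0027796626091 j7 0.9113258500259723
```

Request:
drive_tool(
  travel=[
    [0, -0.002, 0],
    [0, -0.002, 0],
    [0, -0.002, 0],
    [0, -0.002, 0],
    [0, -0.002, 0],
    [0, -0.002, 0],
  ],
  yaw=[0.005, 0.01, 0.015, 0.02, 0.025, 0.03],
)

```text
time: 13.85
tool_pos: [0.5588, 0.0564, 0.1269]
tcp_rot: [0.0, 0.372, 0.928, -0.0]
wrist_force: [-2.7, -7.2, 6.2]
opening: 0.0614
gripper_force: 30.0
```

```bash
python3 st.py
```

```text
t 13.85 pos [0.5588 0.0564 0.1269] yaw 0.8078605148423025 F tool [-2.9723 -7.0693 -6.2073] tq [-1.9589  0.6866  0.1402] op 0.06140661305456436 29.987525045871735 j7 0.829257092108076
```

Request:
drive_tool(
  travel=[
    [-0.001, -0.002, -0.001],
    [-0.002, -0.004, -0.002],
    [-0.002, -0.004, -0.002],
    [-0.002, -0.004, -0.002],
    [-0.002, -0.004, -0.002],
    [-0.002, -0.004, -0.002],
    [-0.002, -0.004, -0.002],
    [-0.002, -0.004, -0.002],
    [-0.002, -0.004, -0.002],
    [-0.002, -0.004, -0.002],
    [-0.002, -0.004, -0.002],
    [-0.002, -0.004, -0.002],
  ],
  yaw=[0.005, 0.01, 0.015, 0.02, 0.025, 0.03, 0.035, 0.04, 0.045, 0.05, 0.055, 0.06],
)

```text
time: 15.05
tool_pos: [0.5587, 0.0563, 0.1271]
tcp_rot: [0.0, 0.457, 0.889, 0.0]
wrist_force: [6.3, 0.8, -10.1]
opening: 0.0616
gripper_force: 30.0
```

```bash
python3 st.py
```

```text
t 15.05 pos [0.5587 0.0563 0.1271] yaw 0.6204712080590602 F tool [-2.9662  5.5927 10.0726] tq [-0.0846 -1.2534  0.1341] op 0.061597255361260254 29.955585300922394 j7 0.6653925604883536
```

Request:
drive_tool(
  travel=[
    [0.001, 0.001, 0.001],
    [0.001, 0.001, 0.001],
    [0.001, 0.001, 0.001],
    [0.001, 0.001, 0.001],
    [0.001, 0.001, 0.001],
  ],
  yaw=[0.004, 0.008, 0.012, 0.016, 0.02],
)

```text
time: 15.55
tool_pos: [0.5588, 0.0564, 0.127]
tcp_rot: [0.0, 0.485, 0.874, 0.0]
wrist_force: [4.7, -2.1, -0.9]
opening: 0.0613
gripper_force: 30.0
```

```bash
python3 st.py
```

```text
t 15.55 pos [0.5588 0.0564 0.127 ] yaw 0.557049225318382 F tool [-4.2429  2.9142  0.8794] tq [-0.5941 -0.9173  0.1492] op 0.06133613811181097 29.973409473896027 j7 0.6099521341571181
```

Request:
drive_tool(
  travel=[
    [-0.001, 0.001, 0],
    [-0.001, 0.001, 0],
    [-0.001, 0.001, 0],
    [-0.001, 0.001, 0],
    [-0.001, 0.001, 0],
  ],
  yaw=[0.004, 0.008, 0.012, 0.016, 0.02],
)

```text
time: 16.05
tool_pos: [0.5588, 0.0564, 0.1269]
tcp_rot: [-0.0, 0.513, 0.859, 0.0]
wrist_force: [1.2, -0.4, 6.2]
opening: 0.0617
gripper_force: 30.0
```

```bash
python3 st.py
```

```text
t 16.05 pos [0.5588 0.0564 0.1269] yaw 0.4940849162864395 F tool [-0.8759  0.8546 -6.1613] tq [-0.3554  0.1842  0.1248] op 0.06174562095464136 29.987887144088745 j7 0.5558373212135851
```

Request:
drive_tool(
  travel=[
    [0, 0, 0],
    [0, 0, 0],
    [0, 0, 0],
    [0, 0, 0],
    [0, 0, 0],
  ],
  yaw=[0.004, 0.008, 0.012, 0.016, 0.02],
)

```text
time: 16.55
tool_pos: [0.5588, 0.0564, 0.1269]
tcp_rot: [-0.0, 0.539, 0.842, 0.0]
wrist_force: [1.2, 0.7, 6.4]
opening: 0.0617
gripper_force: 30.0
```

```bash
python3 st.py
```

```text
t 16.55 pos [0.5588 0.0564 0.1269] yaw 0.43138165436615855 F tool [ 0.1744  1.3658 -6.3839] tq [-0.2868  0.1512  0.1271] op 0.06167178335270086 29.987792372703552 j7 0.5012867985449928
```

Request:
drive_tool(
  travel=[
    [0, 0, 0],
    [0, 0, 0],
    [0, 0, 0],
    [0, 0, 0],
    [0, 0, 0],
  ],
  yaw=[0.004, 0.008, 0.012, 0.016, 0.02],
)

```text
time: 17.05
tool_pos: [0.5588, 0.0564, 0.1269]
tcp_rot: [-0.0, 0.566, 0.825, 0.0]
wrist_force: [0.6, 0.2, 5.5]
opening: 0.0613
gripper_force: 30.0
```

```bash
python3 st.py
```

```text
t 17.05 pos [0.5588 0.0564 0.1269] yaw 0.3685290640963666 F tool [-0.0885  0.655  -5.4898] tq [-0.2946  0.178   0.1328] op 0.06133342908135245 29.98845934867859 j7 0.4468850301805878
```

Request:
drive_tool(
  travel=[
    [0, 0, 0],
    [0, 0, 0],
    [0, 0, 0],
    [0, 0, 0],
    [0, 0, 0],
  ],
  yaw=[0.004, 0.008, 0.012, 0.016, 0.02],
)

```text
time: 17.55
tool_pos: [0.5589, 0.0564, 0.1269]
tcp_rot: [-0.0, 0.591, 0.807, 0.0]
wrist_force: [1.5, 0.4, 5.7]
opening: 0.0614
gripper_force: 30.0
```

```bash
python3 st.py
```

```text
t 17.55 pos [0.5589 0.0564 0.1269] yaw 0.30585863298179616 F tool [-0.0897  1.5572 -5.7222] tq [-0.3276  0.0625  0.3528] op 0.06142513804457454 29.993683397769928 j7 0.3927375430657597
```

Request:
drive_tool(
  travel=[
    [0, 0, 0],
    [0, 0, 0],
  ],
  yaw=[0, 0],
)

```text
time: 17.75
tool_pos: [0.5589, 0.0564, 0.1269]
tcp_rot: [-0.0, 0.591, 0.807, 0.0]
wrist_force: [1.5, -0.6, 5.2]
opening: 0.0613
gripper_force: 30.0
```

```bash
python3 st.py
```

```text
t 17.75 pos [0.5589 0.0564 0.1269] yaw 0.3062118091847486 F tool [-1.016   1.2512 -5.2156] tq [-0.3183  0.0725  0.152 ] op 0.0613334613131505 29.98747855424881 j7 0.3930769777914799
```

Request:
drive_tool(
  travel=[
    [0, 0, 0],
    [0, 0, 0],
  ],
  yaw=[0.002, 0.004],
)

```text
time: 17.95
tool_pos: [0.5589, 0.0564, 0.1269]
tcp_rot: [-0.0, 0.596, 0.803, 0.0]
wrist_force: [0.9, -1.0, 4.4]
opening: 0.0613
gripper_force: 30.0
```

```bash
python3 st.py
```

```text
t 17.95 pos [0.5589 0.0564 0.1269] yaw 0.29361335335542815 F tool [-1.1927  0.6301 -4.4159] tq [-0.3125  0.0761  0.3204] op 0.06133967176124071 29.995282888412476 j7 0.3821569508953809
```

Torque is about 0.19 N m over friction, so the ring is on the stop. Releasing.

Request:
drive_tool(
  travel=[
    [0, 0, 0],
    [0, 0, 0],
    [0, 0, 0],
    [0, 0, 0],
  ],
  yaw=[0, 0, 0, 0],
  fingers=0.82,
)

```text
time: 18.35
tool_pos: [0.5586, 0.0563, 0.1266]
tcp_rot: [-0.0, 0.596, 0.803, -0.0]
wrist_force: [0.1, 0.7, -0.5]
opening: 0.0771
gripper_force: 0.0
```

Request:
drive_tool(
  travel=[
    [0, 0, -0.04],
    [0, 0, -0.1],
    [0, 0, -0.2],
    [0, 0, -0.3],
    [0, 0, -0.4],
    [0, 0, -0.45],
    [0, 0, -0.45],
  ],
  yaw=[0, 0, 0, 0, 0, 0, 0],
)

```text
time: 19.05
tool_pos: [0.56, 0.0563, 0.3094]
tcp_rot: [0.001, 0.596, 0.803, 0.002]
wrist_force: [-0.3, -0.0, -0.6]
opening: 0.0774
gripper_force: 0.0
```

Run:
```python
from h import *
s=get_state();print(s['wrist_force'],s['tool_pos'],s['torque'])
a=grab('scene')['image'][120:380,170:470];w=grab('wrist')['image'][:260,170:470]
cv2.imwrite('pics/f.png',cv2.cvtColor(cv2.resize(np.hstack([a,w]),(800,347)),cv2.COLOR_RGB2BGR))
```

```text
[-0.32339121 -0.01754921 -0.5546822 ] [0.55996954 0.05628874 0.30943933] [-0.05717119  0.0301181  -0.01809006]
```

View pics/f.png

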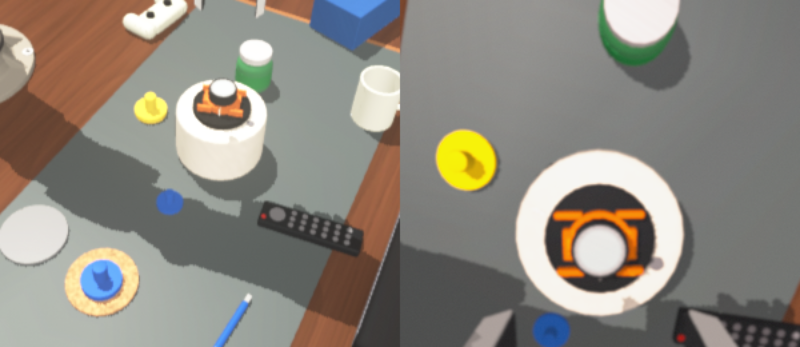

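The picture shows the cap upright, wholly on the cork coaster at (101,280). The ring at (600,240) is still square to the gripper, so it stayed where it was left, and the bystanders are undisturbed.

```bash
python3 -c "
from workcell import *
print(hand_in())"
```

```text
the job is handed in; nothing more can be done
None
```

The job is handed in: the blue cap stands upright on the cork coaster, the iris ring rests on its end stop at about 0.19 N m over friction, and the gripper has let go and is clear of everything.

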